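# Feel for the emergency lid release of a bench centrifuge

### The job

The power is off and the bench centrifuge's lid is locked. Take the release key from its stand, feel along the bottom of the slot in the centrifuge's front ledge with the key's tip until it drops into the hidden socket of the latch bar, then draw the bar to the right, towards the slot's right end, until the lid springs ajar. Put the key back in its stand, upright and fully down, and leave the other things on the bench where they are.

Things in the scene. Friction and masses are not known exactly. Their poses are not given: they have to be found in the camera images.
- key: Release key, loose, 0.05 to 0.1 kg, 115 mm long. Origin at the very tip, z up: round steel shaft 8 mm thick with a rounded tip 0 to 66 mm, flange 26 mm across 66 to 70 mm, square black handle 18 x 18 mm from 70 to 115 mm; x and y are square to the handle's flats. It starts upright in the stand, hanging on its flange.
- key_tip (a point): The lower end of the key's rounded tip (the same point as the key's origin).
- key_stand: Stand of the key, fixed: a grey square post 40 x 40 mm on an 80 x 80 x 4 mm foot, 72 mm high. Origin at the middle of its underside, z up. With the flange resting on the post the key's tip is 6 mm above the bench.
- stand_hole (a point): Middle of the mouth of the stand's hole, in the top of the post, 72 mm above the bench. The hole is 13 x 13 mm square, straight, and deep enough for the key's whole shaft.
- centrifuge: Bench centrifuge, fixed: white box 160 mm deep (x), 220 mm wide (y), its front ledge (with the slot) 90 mm high, the lid behind it 96 mm high. Origin at the middle of its underside; x to its rear, y to its left as seen from the robot, z up. Slot 35 mm behind the front face.
- slot (a point): Middle of the slot's mouth, level with the ledge's top; axes as the centrifuge. The slot is 16 mm wide (x), 80 mm long (y), straight-walled. 36 mm below its mouth is the flat top of a black latch bar, under the slot's whole length. The bar has one socket, 12 mm long in y, wider than the slot in x, with a solid bottom 12 mm below the bar's top (48 mm below the mouth).
- slot_left (a point): Left (+y) end of the slot, at its mouth, 40 mm from the slot's middle. At the start the socket's middle is anywhere from 30 mm left (+y) to 8 mm right (-y) of the slot's middle; it cannot be relied on to be seen down in the dark slot.
- slot_right (a point): Right (-y) end of the slot, at its mouth, 40 mm from the slot's middle. The bar is drawn towards this end; it slides at about 3 N, a little more when moved fast, and stays where it is left. The lid is released when the socket is 20 mm or more right of the slot's middle; the bar's end stop is at 30 mm right.
- lid (a joint): Angle of the centrifuge's lid on its rear hinge: 0 shut and latched, 0.38 rad fully ajar. A spring lifts it there by itself within about a second once the latch bar is drawn; its front edge then stands about 35 mm higher.
- timer: Bystander, loose: small white bench timer with three keys, 60 x 68 x 24 mm, standing on the worktop. Origin at the middle of its underside.
- coverslip_box: Bystander, loose: small white carton, 42 x 60 x 30 mm, standing on the worktop. Origin at the middle of its underside.
- oil_bottle: Bystander, loose: small brown dropper bottle with a black cap, 25 x 25 x 62 mm, standing on the worktop. Origin at the middle of its underside.
- strip_vial: Bystander, loose: white vial with a wide green cap, 46 x 45 x 98 mm, standing on the worktop. Origin at the middle of its underside.
- gauze_pad: Bystander, loose: square white folded pad, 72 x 73 x 17 mm, standing on the worktop. Origin at the middle of its underside.
- sample_cup: Bystander, loose: round white cup with a yellow lid, 66 x 67 x 68 mm, standing on the worktop. Origin at the middle of its underside.
Mind the look-alikes: they are no part of the job. There is more than one size of the key; the one meant has the size given above.

How it is judged:
By the outcome, as a careful person would: the job done as asked, in the order asked, and still so for the second after the job is handed in, with the robot touching nothing.
It also fails if it takes over 64 s, if anything falls off the work surface, if the arm or the gripper's body presses on something with over 40 N, if the wrist force passes 120 N, or if a joint passes its speed limit or range.

### The arm

A 6-joint arm with a two-finger parallel gripper is mounted at the origin on a cart in front of the work surface, level with it; the furniture and walls round the work are solid. World frame = base frame: x ahead of the robot, y to its left, z up, the work surface at z = 0. Lengths are in m, angles in degrees, forces in N, time in s.
With the tool pointing down it reaches from about 0.4 to 0.825 m from the base axis. Payload 7 kg.
Tool frame: the origin (TCP) lies at the centre of the arm's flange, where the gripper is bolted on; the fingertips stand 178 mm ahead of it and the grasp point (between the pads) lies 159 mm ahead of it (tip_reach is the distance from the TCP to the fingertips, in m); z points along the fingers, y is the line along which they close (so a half turn about z gives the same grasp; the last joint's range is limited). The gripper opens to 88 mm and grips with 3 to 60 N. Pads are 19 mm wide; open, the fingers measure 130 mm over their backs; the gripper's body (78 mm by 193 mm) begins 47 mm behind the grasp point.
Start: joints at [-48.409, 20.546, 0.682, 0, -70.136, -16.507], TCP at [0.286, -0.611, 0.405] pointing down, gripper open.
Joint ranges: [-176.03, 176.03], [-82.01, 121.73], [-58.28, 71.71], [-173.87, 95.51], [-174.79, -0.11], [-173.66, 173.66]. Speed limits (degrees/s): [136.94, 136.94, 172.46, 180, 180, 180].

### API

Orientations are given as [roll, pitch, yaw] about the fixed x, y, z axes, in that order (R = Rz(yaw) Ry(pitch) Rx(roll)).
In Python, from plant import * gives the robot as it stands.
- The arm moves only by the shell command python3 -m handwheel 'ROWS'. ROWS is JSON, a list of rows, each a list of 7 numbers: the opening, from -1 (shut) to 1 (fully open), then the shift along the tool's x, y, z as a fraction of full scale, then the turn, a rotation vector about the tool's x, y, z as a fraction of full scale. A call has 1 to 5 rows; each row shifts and turns the commanded pose from where the row before left it, along the tool's axes as they then stand; what a row does not reach is not made up. Full scale, the value 1, is 0.025 m for a shift and 6 degrees for a turn. A row lasts 1/8 s, in which the tool goes at most 62.5 mm and 10.7 degrees, less where a joint would pass 70% of its speed; a pose out of reach is approached as far as the arm can. A call with a number of a shift or a turn outside -1 to 1 is refused whole. A call with a gripper value outside its range is refused whole. The fingers move at their own pace and stop on an object; the grip force is fixed at half the most. Time passes only in rows, so rows that do not move let the fingers close. It gives the time, the measured TCP pose, the force, the opening and the grip force at its end, in the units of the state.
- get_obs(): the state, without advancing time (a new reading comes with each control period).
- snapshot(name): name is "scene" or "side" or "wrist"; returns a dict with "color" (420x560x3 uint8, red, green, blue), "fx", "fy", "cx", "cy" (pixels), "k1" (the pictures are not rectified: a ray, as slopes to the right and down, at radius r is drawn at 1 + k1 r^2 times it, then the intrinsics apply), "R" (3x3) and "t" (3): a world point X has camera coordinates R X + t; the wrist camera has in their place "tool_from_camera" (4x4, takes a point from camera to tool coordinates, whose origin is the TCP and whose axes are the flange's). Camera axes: x right, y down, z forward; pixel columns grow to the right and rows downward; lengths in m; the calibration is good to about 2 mm. A picture is of the moment at which its call begins: read the wrist's pose just before it. There is no depth.
- close_job(): hands the job in; it is judged then, once.
The state is a dict: "clock": time; "joint_pos": joint angles; "qvel": joint speeds; "tau": joint torques, N m; "tool_pos": TCP position; "orientation": TCP orientation; "force": force on the tool from outside, world axes, zero at the start; "moment": the same for the moment, N m; "opening": finger opening in m; "gripper_force": force on a finger pad.
Only numpy, scipy, OpenCV 4.12 (cv2) and the standard library are available. Lean on these libraries where they do the work, as an engineer would, in place of code of your own. Each camera call takes 0.05 s, during which the arm holds its last target. There are 200 camera calls.

## Working session

There is one attempt and no reset: what is moved stays moved. The work goes in short steps, Python scripts to look and compute and a shell command to move; the robot and the scene stay as the last step left them, time stands still between calls to the robot, and variables do not carry over. Pictures are saved under pics/ and viewed, at most 10 in all, crops included, and the job is handed in when it is done.

```bash
mkdir -p pics; ls; python3 - <<'E'
from plant import *
import cv2,json
o=get_obs();print(o)
for n in("scene","side"):
    s=snapshot(n);cv2.imwrite(f"pics/{n}0.png",s["color"][:,:,::-1])
    print({k:(v.tolist() if hasattr(v,'tolist') else v) for k,v in s.items() if k!="color"})
E
```

```text
pics
{'clock': 0.0, 'joint_pos': array([-4.84098510e+01,  2.05893970e+01,  6.33013773e-01, -2.04798389e-02,
       -7.01377769e+01, -1.65076398e+01]), 'qvel': array([ 0.04679259,  0.03937946,  0.01331928, -0.05704355, -0.08622411,
        0.05544847]), 'tau': array([ 3.86285219e-04, -5.82716346e+01,  2.93060070e+01,  6.99741930e+00,
        6.86577841e-03, -1.55766948e-04]), 'tool_pos': array([ 0.2860604 , -0.61115139,  0.40373856]), 'orientation': array([ 1.79904250e+02, -8.29863252e-03, -1.54924458e+02]), 'force': array([-0.4782434 ,  0.00624316, -0.36810334]), 'moment': array([-0.00949532, -0.02661729,  0.03080162]), 'gripper_force': 0.0, 'opening': 0.08765388380914928}
{'fx': 501.905420570608, 'fy': 501.905420570608, 'cx': 277.29590136118657, 'cy': 205.84402450554362, 'k1': 0.011849961210257859, 'R': [[-0.6613302984300441, -0.7500139090326705, 0.011016924977574201], [-0.34300974416986035, 0.2893243742497391, -0.8936642109145491], [0.6670731232653252, -0.5947861319184649, -0.44860105382679905]], 't': [0.40979356155704505, 0.25091535304536794, 1.1480300095127456]}
{'fx': 484.0114668069769, 'fy': 484.0114668069769, 'cx': 290.07038163092665, 'cy': 217.28734876545008, 'k1': 0.01231566104653997, 'R': [[-0.9657739674825971, -0.25916516542513085, 0.010679923365302112], [-0.15978699932597487, 0.5619997578287173, -0.8115567676058555], [0.20432512958352697, -0.7854869121956318, -0.5841759599556002]], 't': [0.5453959277559496, 0.14284594999575217, 1.5461001581967602]}
```

View pics/scene0.png

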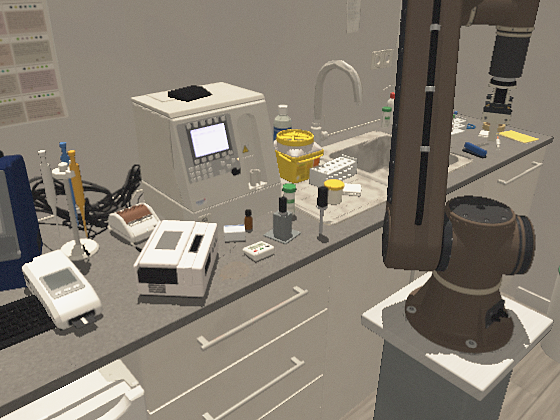

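View pics/side0.png

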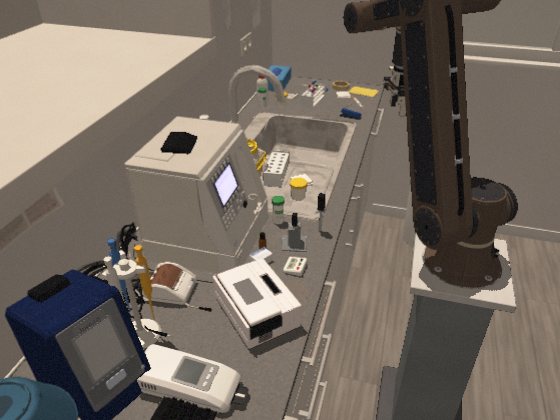

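Side view: the white centrifuge is at (255,300) with its slot at (270,283). Candidates for the key: A has a black handle in a grey post at scene (283,207) / side (295,220). B is a taller dark handle on a thin rod at scene (322,197) / side (321,202). I'll enlarge both views.

```bash
cat > h.py <<'E'
from plant import *
import numpy as np,cv2
def ray(s,u,v,T=None):
    x=(u-s["cx"])/s["fx"];y=(v-s["cy"])/s["fy"]
    rd=np.hypot(x,y);r=rd
    for _ in range(10): r=rd/(1+s["k1"]*r*r)
    f=r/rd if rd>0 else 1
    d=np.array([x*f,y*f,1.])
    if T is None: R=np.array(s["R"]);o=-R.T@np.array(s["t"]);d=R.T@d
    else: o=T[:3,3];d=T[:3,:3]@d
    return o,d/np.linalg.norm(d)
def plane(s,u,v,z,T=None):
    o,d=ray(s,u,v,T);return o+d*(z-o[2])/d[2]
def tri(r1,r2):
    (a,d),(b,e)=r1,r2
    k=np.linalg.lstsq(np.c_[d,-e],b-a,rcond=None)[0]
    p,q=a+d*k[0],b+e*k[1];return (p+q)/2,np.linalg.norm(p-q)
def wT(s,o):
    from scipy.spatial.transform import Rotation as Ro
    T=np.eye(4);T[:3,:3]=Ro.from_euler('xyz',o["orientation"],degrees=True).as_matrix();T[:3,3]=o["tool_pos"]
    return T@np.array(s["tool_from_camera"])
E
python3 - <<'E'
import cv2,numpy as np
a=cv2.imread("pics/scene0.png")[170:310,135:345];b=cv2.imread("pics/side0.png")[185:345,205:345]
a=cv2.resize(a,None,fx=2.15,fy=2.15,interpolation=2);b=cv2.resize(b,None,fx=2.4,fy=2.4,interpolation=2)
im=np.zeros((600,800,3),np.uint8)
im[:a.shape[0],:a.shape[1]]=a;im[:b.shape[0],460:460+b.shape[1]]=b
cv2.imwrite("pics/c1.png",im)
E
```

```text
(no output)
```

View pics/c1.png

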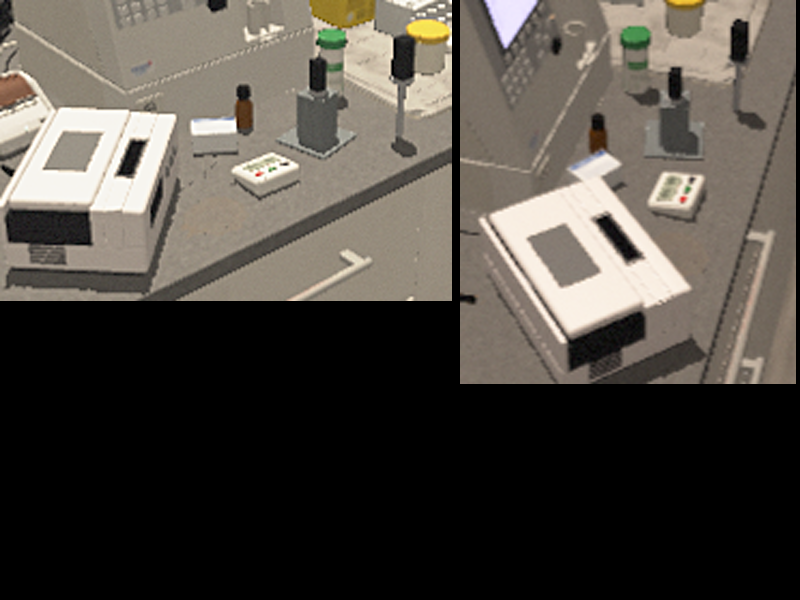

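The crop shows A's narrow handle (crop left (317,75)) in a 40 mm grey post on a square foot, matching the description. B (crop left (402,60)) has a larger handle on a bare thin stand, so it's a look-alike. I'll confirm by measuring handle sizes, and locate the slot from its dark blob.

```bash
python3 - <<'E'
from h import *
S={n:snapshot(n) for n in("scene","side")}
roi={"scene":{"A":(270,190,296,220),"B":(312,180,334,212),"slot":(186,230,208,256),"capv":None},
     "side":{"A":(286,205,304,232),"B":(312,190,330,216),"slot":(258,268,288,298)}}
P={}
for n in S:
    g=cv2.cvtColor(S[n]["color"],cv2.COLOR_RGB2GRAY)
    for k,r in roi[n].items():
        if r is None: continue
        x0,y0,x1,y1=r;m=(g[y0:y1,x0:x1]<55).astype(np.uint8)
        N,l,st,c=cv2.connectedComponentsWithStats(m)
        i=1+np.argmax(st[1:,4]);ys,xs=np.where(l==i)
        rect=cv2.minAreaRect(np.c_[xs,ys].astype(np.float32))
        t=ys<ys.min()+3;b=ys>ys.max()-2
        P[n,k]=dict(c=c[i]+[x0,y0],top=(xs[t].mean()+x0,ys.min()+y0),bot=(xs[b].mean()+x0,ys.max()+y0),box=cv2.boxPoints(rect)+[x0,y0])
        print(n,k,st[i].tolist(),P[n,k]["top"],P[n,k]["bot"],rect[1:])
for k in"AB":
    for q in("c","top","bot"):
        print(k,q,*tri(*[ray(S[n],*P[n,k][q]) for n in S]))
for n in S:
    o,_=ray(S[n],0,0);print(n,"cam",o)
    print("slot c",plane(S[n],*P[n,"slot"]["c"],.09))
    for b in P[n,"slot"]["box"]: print(b,plane(S[n],*b,.09))
print("slot tri",tri(*[ray(S[n],*P[n,"slot"]["c"]) for n in S]))
E
```

```text
scene A [9, 7, 8, 16, 104] (np.float64(282.29411764705884), np.int64(197)) (np.float64(282.42857142857144), np.int64(212)) ((15.0, 7.0), 90.0)
scene B [5, 7, 11, 20, 185] (np.float64(322.6), np.int64(187)) (np.float64(322.0), np.int64(206)) ((19.0, 10.0), 90.0)
scene slot [4, 6, 12, 15, 93] (np.float64(198.16666666666666), np.int64(236)) (np.float64(193.23076923076923), np.int64(250)) ((5.756555557250977, 17.08397102355957), 21.801410675048828)
side A [6, 8, 5, 14, 64] (np.float64(294.3076923076923), np.int64(213)) (np.float64(294.5), np.int64(226)) ((13.0, 4.0), 90.0)
side B [6, 3, 7, 18, 115] (np.float64(321.35714285714283), np.int64(193)) (np.float64(320.72727272727275), np.int64(210)) ((17.0, 6.0), 90.0)
side slot [4, 7, 17, 18, 108] (np.float64(264.8666666666667), np.int64(275)) (np.float64(275.3333333333333), np.int64(292)) ((21.663331985473633, 4.99923038482666), 52.12501525878906)
A c [0.53807035 0.05403751 0.09811068] 0.0023443112447546596
A top [0.53805635 0.05363458 0.12162069] 0.0040196256116539035
A bot [0.5359418  0.05506361 0.07343644] 0.0006204748332448065
B c [ 0.470
[... 252 characters left out ...]
.35438856 0.09      ]
[189.82758522 249.93103409] [0.50798637 0.38285485 0.09      ]
[196.17241287 234.06896496] [0.56313106 0.32860077 0.09      ]
[201.51724052 236.20689583] [0.5451558  0.32428364 0.09      ]
[195.17241287 252.06896591] [0.49135028 0.37839395 0.09      ]
side cam [0.233647   1.27550968 1.01329735]
slot c [0.52861661 0.34928593 0.09      ]
[261.44615412 276.43076897] [0.56020783 0.32851622 0.09      ]
[265.39230776 273.36153889] [0.55339428 0.31350249 0.09      ]
[278.69230843 290.46153831] [0.49855289 0.36870295 0.09      ]
[274.74615479 293.53076935] [0.50549868 0.38271084 0.09      ]
slot tri (array([0.52799561, 0.35205933, 0.09014427]), np.float64(0.003723915312547322))
```

Heights confirm A: its handle spans z 0.073–0.122, against 0.076–0.121 expected. B's handle is over 60 mm long, so it's the wrong size. The slot middle is at about (0.528,0.352), with its long axis along (-0.72,0.69). Next I move towards the key.

```bash
python3 -c "
from h import *
s=snapshot('wrist');print(s['tool_from_camera'],s['fx'],s['k1'])"
for i in 1 2; do python3 -m handwheel '[[0,-0.95,0.95,0,0,0,0],[0,-0.95,0.95,0,0,0,0],[0,-0.95,0.95,0,0,0,0],[0,-0.95,0.95,0,0,0,0],[0,-0.95,0.95,0,0,0,0]]'; done
python3 -m handwheel '[[0,-0.95,0.95,0,0,0,0],[0,-0.95,0.95,0,0,0,0],[0,-0.95,0.95,0,0,0,0],[0,-0.95,0.95,0,0,0,0],[0,-0.95,0.95,0,0,0,0]]'
python3 -m handwheel '[[0,-0.95,0.95,0,0,0,0],[0,-0.95,0.95,0,0,0,0],[0,0,0,0,0,0,0],[0,0,0,0,0,0,0]]'
python3 - <<'E'
from h import *
o=get_obs();s=snapshot("wrist");np.save("w1.npy",wT(s,o));cv2.imwrite("pics/w1.png",s["color"][:,:,::-1]);print(o["clock"],o["tool_pos"],o["orientation"])
E
```

```text
[[ 1.01549747e-04 -9.63284394e-01 -2.68483082e-01  7.20058317e-02]
 [ 9.99998926e-01  4.90445417e-04 -1.38142327e-03  1.60466702e-04]
 [ 1.46237978e-03 -2.68482654e-01  9.63283409e-01  1.94298529e-02]
 [ 0.00000000e+00  0.00000000e+00  0.00000000e+00  1.00000000e+00]] 373.3105857539082 0.03510056636991836
clock: 0.88
tool_pos: [0.3435, -0.4524, 0.4046]
orientation: [180.0, 0.0, -154.9]
force: [-0.1, 0.4, -0.5]
opening: 0.0457
gripper_force: 0.0
clock: 1.5
tool_pos: [0.4007, -0.2945, 0.4048]
orientation: [-180.0, 0.0, -154.9]
force: [0.6, -0.3, -0.1]
opening: 0.0439
gripper_force: 0.0
clock: 2.12
tool_pos: [0.4579, -0.1366, 0.4048]
orientation: [-180.0, 0.0, -154.9]
force: [0.2, -0.0, 0.2]
opening: 0.0438
gripper_force: 0.0
clock: 2.62
tool_pos: [0.4805, -0.0745, 0.4046]
orientation: [180.0, -0.0, -154.9]
force: [0.3, 0.2, 0.2]
opening: 0.0436
gripper_force: 0.0
2.625 [ 0.48049172 -0.07449997  0.40458357] [ 1.79995818e+02 -1.65974640e-02 -1.54884192e+02]
```

View pics/w1.png

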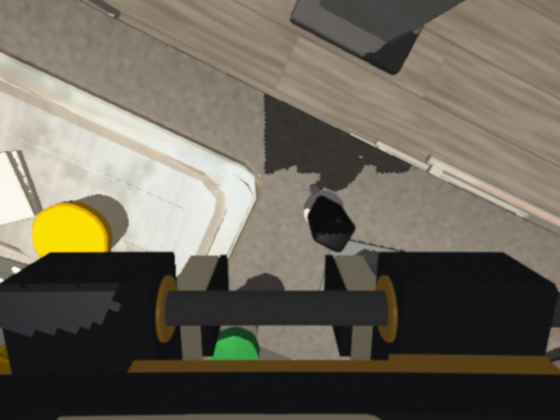

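The wrist view shows look-alike B at (330,220), with the real stand hidden by the gripper at about (350,250). I'll move further so the stand comes clear.

```bash
python3 -m handwheel '[[0,-0.93,0.47,0,0,0,0],[0,-0.93,0.47,0,0,0,0],[0,-0.93,0.47,0,0,0,0],[0,-0.93,0.47,0,0,0,0]]' >/dev/null
python3 -m handwheel '[[0,-0.93,0.47,0,0,0,0],[0,-0.93,0.47,0,0,0,0],[0,-0.93,0.47,0,0,0,0],[0,-0.93,0.47,0,0,0,0],[0,0,0,0,0,0,0]]'
python3 - <<'E'
from h import *
o=get_obs();s=snapshot("wrist");np.save("w2.npy",wT(s,o));cv2.imwrite("pics/w2.png",s["color"][:,:,::-1]);print(o["clock"],o["tool_pos"],o["orientation"])
E
```

```text
clock: 3.8
tool_pos: [0.6105, 0.0915, 0.4039]
orientation: [-180.0, -0.0, -154.8]
force: [-0.6, -0.5, -0.4]
opening: 0.0439
gripper_force: 0.0
3.8 [0.61054517 0.09147462 0.40385645] [-1.79997194e+02 -4.42482470e-02 -1.54840223e+02]
```

View pics/w2.png

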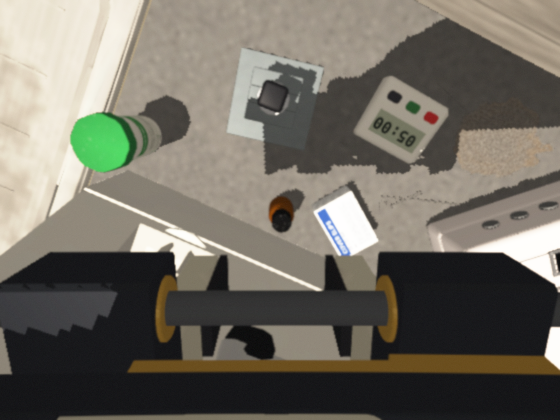

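Wrist view: stand foot corners at (243,48), (324,65), (308,150) and (228,133), with the handle top around (271,95). I'll measure those and enlarge the handle.

```bash
python3 - <<'E'
from h import *
T=np.load("w2.npy");s=snapshot("wrist");im=cv2.imread("pics/w2.png")
F=[(243,48),(324,65),(308,150),(228,133)]
f=np.array([plane(s,*p,.004,T) for p in F]);print("foot",f.round(4).tolist(),f.mean(0))
e=f[1]-f[0],f[2]-f[3];print("edges",[np.linalg.norm(f[i]-f[i-1]).round(4) for i in range(4)],[np.degrees(np.arctan2(x[1],x[0])) for x in e])
g=cv2.cvtColor(im,cv2.COLOR_BGR2GRAY);x0,y0=240,60
m=(g[y0:130,x0:310]<38).astype(np.uint8);N,l,st,c=cv2.connectedComponentsWithStats(m)
for i in range(1,N):
    if st[i,4]>60:
        ys,xs=np.where(l==i);r=cv2.minAreaRect(np.c_[xs,ys].astype(np.float32));b=cv2.boxPoints(r)+[x0,y0]
        q=np.array([plane(s,*p,.121,T) for p in b]);print(st[i],c[i]+[x0,y0],r,q.mean(0),[np.linalg.norm(q[j]-q[j-1]).round(4) for j in range(4)],np.degrees(np.arctan2(*(q[1]-q[0])[[1,0]])))
cr=cv2.resize(im[50:150,225:330],None,fx=6,fy=6,interpolation=2)[:600];cv2.imwrite("pics/c2.png",cr)
E
```

```text
foot [[0.5079, 0.0086, 0.004], [0.4888, 0.0839, 0.004], [0.5662, 0.1057, 0.004], [0.5851, 0.0262, 0.004]] [0.53699283 0.05613284 0.004     ]
edges [np.float64(0.0792), np.float64(0.0777), np.float64(0.0804), np.float64(0.0817)] [np.float64(104.23408152599545), np.float64(103.39052882528529)]
```

View pics/c2.png

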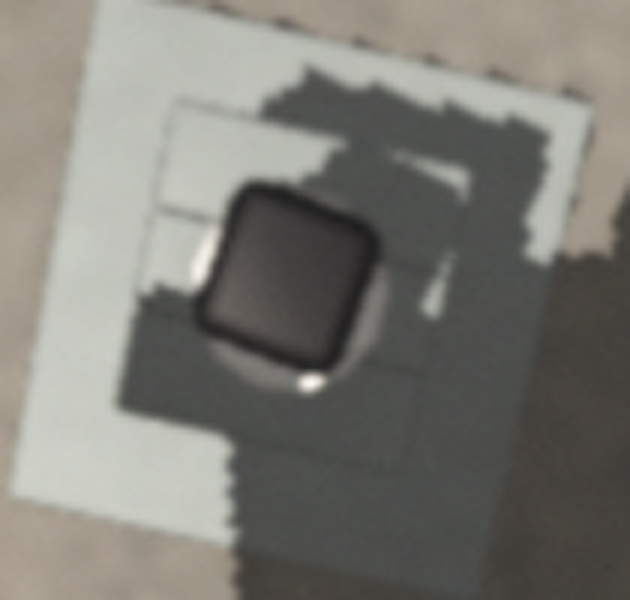

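The crop shows the handle top with corners at crop (248,185), (380,230), (328,370) and (200,325), about 7° off the stand's own angle.

```bash
python3 - <<'E'
from h import *
T=np.load("w2.npy");s=snapshot("wrist")
H=[(225+a/6,50+b/6) for a,b in((248,185),(380,230),(328,370),(200,325))]
q=np.array([plane(s,*p,.121,T) for p in H]);c=q.mean(0)
ang=[np.degrees(np.arctan2(*(e)[[1,0]])) for e in(q[1]-q[0],q[2]-q[3])]
print(c,ang,[np.linalg.norm(q[j]-q[j-1]).round(4) for j in range(4)])
o=get_obs();d=c[:2]-o["tool_pos"][:2];y=np.radians(o["orientation"][2])
print("tool dx,dy units",(d@[np.cos(y),np.sin(y)])/.025,(d@[np.sin(y),-np.cos(y)])/.025,o["joint_pos"].round(1))
E
```

```text
[0.53790994 0.05493949 0.121     ] [np.float64(97.4178270737752), np.float64(96.57190453334056)] [np.float64(0.0157), np.float64(0.0154), np.float64(0.016), np.float64(0.0152)]
tool dx,dy units 3.171226818594391 -0.04775366063557344 [ 26.5  15.   -7.2  -0.  -67.8 -91.4]
```

```bash
python3 -m handwheel '[[0,0.79,-0.01,0,0,0,0],[0,0.79,-0.01,0,0,0,0],[0,0.79,-0.01,0,0,0,0],[0,0.79,-0.01,0,0,0,0]]' >/dev/null
python3 -m handwheel '[[0,0,0,0.6,0,0,0.76],[0,0,0,0.6,0,0,0.76],[0,0,0,0.6,0,0,0.76],[0,0,0,0.4,0,0,0.76],[0,0,0,0,0,0,0]]'
```

```text
clock: 5.08
tool_pos: [0.5376, 0.0546, 0.3493]
orientation: [-180.0, -0.1, -173.2]
force: [-0.5, -0.2, 0.6]
opening: 0.044
gripper_force: 0.0
```

```bash
python3 -m handwheel '[[0,0,0,0.8,0,0,0],[0,0,0,0.8,0,0,0],[0,0,0,0.8,0,0,0],[0,0,0,0.7,0,0,0],[0,0,0,0.4,0,0,0]]'
python3 -m handwheel '[[-1,0,0,0,0,0,0],[-1,0,0,0,0,0,0],[-1,0,0,0,0,0,0],[-1,0,0,0,0,0,0]]'
```

```text
clock: 5.7
tool_pos: [0.5381, 0.0549, 0.2621]
orientation: [-180.0, 0.0, -173.1]
force: [0.2, 0.7, 0.3]
opening: 0.0441
gripper_force: 0.0
clock: 6.2
tool_pos: [0.5384, 0.0552, 0.2629]
orientation: [180.0, 0.1, -173.1]
force: [-0.5, 1.0, 3.2]
opening: 0.0176
gripper_force: 30.0
```

Gripped at 17.6 mm. I'll lift, turn towards the slot axis, and check where the tall analyser's front lies before moving over.

```bash
python3 -m handwheel '[[-1,0,0,-0.6,0,0,0],[-1,0,0,-0.8,0,0,0],[-1,0,0,-0.8,0,0,0],[-1,0,0,-0.8,0,0,0],[-1,0,0,-0.8,0,0,0]]'
python3 -m handwheel '[[-1,0,0,-0.6,0,0,-0.93],[-1,0,0,-0.6,0,0,-0.93],[-1,0,0,-0.3,0,0,-0.93],[-1,0,0,0,0,0,-0.93],[-1,0,0,0,0,0,-0.93]]'
python3 -m handwheel '[[-1,0,0,0,0,0,-0.93],[-1,0,0,0,0,0,-0.93]]'
python3 - <<'E'
from h import *
T=np.load("w2.npy");s=snapshot("wrist")
for p in((88,190),(200,238),(330,290)): print(plane(s,*p,0,T).round(3))
for n,ps in(("side",((225,253),(205,240),(185,237))),("scene",((190,212),(275,190)))):
    c=snapshot(n)
    for p in ps: print(n,p,plane(c,*p,0).round(3))
E
```

```text
clock: 6.82
tool_pos: [0.538, 0.055, 0.3588]
orientation: [180.0, 0.0, -173.2]
force: [0.0, 0.1, -0.5]
opening: 0.0178
gripper_force: 30.0
clock: 7.45
tool_pos: [0.5379, 0.055, 0.3958]
orientation: [-180.0, 0.1, -145.1]
force: [-0.8, -0.1, -0.4]
opening: 0.0173
gripper_force: 30.0
clock: 7.7
tool_pos: [0.5379, 0.055, 0.3956]
orientation: [-180.0, 0.0, -133.9]
force: [0.3, -0.2, -1.1]
opening: 0.0179
gripper_force: 30.0
[ 0.701 -0.083  0.   ]
[0.701 0.042 0.   ]
[0.696 0.199 0.   ]
side (225, 253) [0.74  0.162 0.   ]
side (205, 240) [0.829 0.117 0.   ]
side (185, 237) [0.9  0.12 0.  ]
scene (190, 212) [0.83  0.184 0.   ]
scene (275, 190) [ 0.781 -0.132  0.   ]
```

```bash
for i in 1; do python3 -m handwheel '[[-1,-0.955,0.714,0,0,0,0],[-1,-0.955,0.714,0,0,0,0],[-1,-0.955,0.714,0,0,0,0],[-1,-0.955,0.714,0,0,0,0]]'; done
python3 -m handwheel '[[-1,-0.955,0.714,0,0,0,0],[-1,-0.955,0.714,0,0,0,0],[-1,-0.955,0.714,0,0,0,0],[-1,-0.955,0.714,0,0,0,0]]'
python3 -m handwheel '[[-1,-0.955,0.714,0,0,0,0],[-1,-0.955,0.714,0,0,0,0],[-1,-0.955,0.714,0,0,0,0],[-1,-0.955,0.714,0,0,0,0],[-1,0,0,0,0,0,0]]'
python3 - <<'E'
from h import *
o=get_obs();s=snapshot("wrist");np.save("w3.npy",wT(s,o));cv2.imwrite("pics/w3.png",s["color"][:,:,::-1]);print(o["clock"],o["tool_pos"],o["orientation"])
E
```

```text
clock: 8.35
tool_pos: [0.5533, 0.1742, 0.3952]
orientation: [-180.0, 0.0, -134.2]
force: [0.6, 0.4, -0.9]
opening: 0.0179
gripper_force: 30.0
clock: 8.85
tool_pos: [0.5687, 0.2934, 0.3947]
orientation: [-180.0, -0.0, -134.1]
force: [0.4, 1.2, -1.1]
opening: 0.018
gripper_force: 30.0
clock: 9.48
tool_pos: [0.5836, 0.4127, 0.3934]
orientation: [180.0, -0.1, -134.0]
force: [1.0, 0.1, -1.4]
opening: 0.0176
gripper_force: 30.0
9.475 [0.58358663 0.41268951 0.39344691] [ 1.79999750e+02 -5.82213419e-02 -1.34014341e+02]
```

View pics/w3.png

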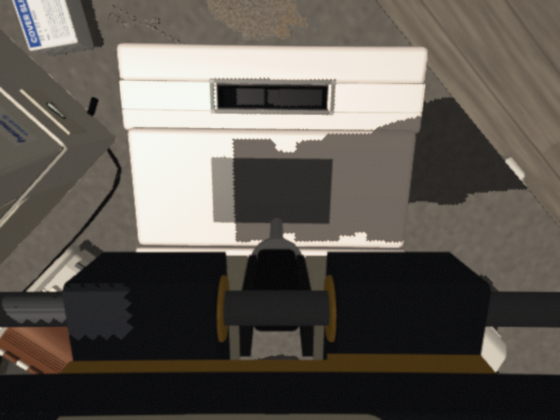

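Slot rim in the image: inner dark rectangle about (218,84)–(328,109), parallel to the image axes. Key tip at about (277,221).

```bash
python3 - <<'E'
from h import *
T=np.load("w3.npy");s=snapshot("wrist");im=cv2.imread("pics/w3.png")
g=cv2.cvtColor(im,cv2.COLOR_BGR2GRAY)
print("row96",g[96,206:340].tolist());print("col240",g[72:120,240].tolist());print("col310",g[72:120,310].tolist())
for k,B in(("in",[(217.5,84),(328.5,83.5),(328.5,109),(217.5,109.5)]),("out",[(211,80),(334,79),(334,112),(211,112)])):
    q=np.array([plane(s,*p,.09,T) for p in B]);print(k,q.mean(0),[np.linalg.norm(q[j]-q[j-1]).round(4) for j in range(4)],[np.degrees(np.arctan2(*(e)[[1,0]])) for e in(q[1]-q[0],q[2]-q[3])])
o=get_obs()
Ti=np.linalg.inv(T)@np.eye(4)
tf=np.array(s["tool_from_camera"]);a,d=ray(s,277,221,tf);print("tip tool frame at z=.253",a+d*(.253-a[2])/d[2])
c,d=None,None
# tip edges
print([g[r,262:292].tolist() for r in(222,226,232)])
E
```

```text
row96 [247, 246, 244, 230, 188, 153, 145, 156, 208, 228, 183, 95, 31, 14, 8, 9, 7, 11, 14, 13, 12, 14, 14, 14, 14, 13, 16, 12, 17, 20, 40, 55, 59, 61, 60, 60, 60, 60, 60, 58, 58, 60, 58, 59, 58, 56, 58, 58, 56, 57, 56, 56, 57, 56, 55, 55, 54, 44, 32, 18, 16, 28, 42, 51, 51, 52, 52, 51, 53, 53, 51, 51, 49, 46, 50, 51, 50, 50, 50, 49, 48, 48, 48, 48, 47, 48, 48, 45, 47, 46, 46, 47, 45, 46, 47, 44, 45, 45, 45, 44, 43, 44, 44, 43, 43, 42, 44, 44, 42, 41, 42, 41, 42, 41, 42, 32, 20, 13, 12, 15, 42, 113, 198, 231, 216, 153, 126, 124, 153, 205, 235, 240, 240, 240]
col240 [242, 242, 243, 243, 241, 231, 194, 149, 142, 141, 133, 112, 87, 52, 22, 21, 38, 54, 59, 60, 60, 60, 60, 59, 60, 60, 61, 60, 62, 60, 59, 56, 43, 23, 17, 32, 64, 101, 134, 143, 145, 171, 222, 239, 242, 242, 242, 242]
col310 [238, 238, 239, 238, 239, 237, 217, 163, 128, 125, 125, 114, 92, 58, 33, 16, 20, 31, 39, 43, 42, 44, 43, 42, 43, 43, 44, 42, 44, 43, 43, 43, 42, 36, 21, 15, 28, 55, 91, 119, 128, 129, 168, 229, 238, 239, 239, 239]
in [0.52849014 0.35197506 0.09      ] [np.float64(0.0175), np.float64(0.0795), np.float64(0.0175), np.float64(0.081)] [np.float64(136.23963723451413), np.float64(136.24708560231102)]
out [0.52843936 0.3514032  0.09      ] [np.float64(0.0219), np.float64(0.0878), np.float64(0.0226), np.float64(0.0899)] [np.float64(136.43441032199274), np.float64(136.00171407462443)]
tip tool frame at z=.253 [0.00279076 0.00034428 0.253     ]
[[63, 63, 61, 61, 57, 56, 57, 57, 57, 56, 58, 60, 61, 63, 61, 60, 59, 58, 58, 56, 56, 58, 57, 56, 58, 56, 56, 54, 53, 52], [103, 106, 105, 104, 106, 105, 104, 96, 81, 63, 58, 61, 61, 61, 61, 60, 61, 58, 57, 65, 77, 94, 104, 104, 105, 105, 105, 105, 106, 105], [105, 105, 105, 105, 103, 105, 103, 90, 74, 62, 58, 60, 60, 61, 61, 61, 60, 59, 59, 61, 75, 97, 122, 135, 126, 116, 124, 135, 128, 116]]
```

The slot fits: 17.5 × 80 mm, axis at 136.2°, middle at (0.5285,0.352), and the tool is aligned within 0.2°. The dark line at (265,96) is too narrow to trust, so I'll feel for the socket from the left end.

```bash
python3 -m handwheel '[[-1,0.82,0.305,0,0,0,0],[-1,0.82,0.305,0,0,0,0],[-1,0.82,0.305,0,0,0,0],[-1,0.82,0.305,0,0,0,0],[-1,0,0,0,0,0,0]]'
python3 -m handwheel '[[-1,0,0,0.7,0,0,0],[-1,0,0,0.6,0,0,0],[-1,0,0,0,0,0,0]]'
python3 - <<'E'
from h import *
o=get_obs();p=o["tool_pos"];y=np.radians(o["orientation"][2]);d=np.array([.5285,.352])-p[:2]
print(p,o["orientation"],"slot rel tool x,y mm",1e3*d@[np.cos(y),np.sin(y)],1e3*d@[np.sin(y),-np.cos(y)],"tip z",p[2]-.2569)
ims=[]
for n,(x0,y0) in(("scene",(150,150)),("side",(215,205))):
    im=snapshot(n)["color"][:,:,::-1][y0:y0+130,x0:x0+100];ims.append(cv2.resize(im,None,fx=4,fy=4,interpolation=2))
cv2.imwrite("pics/c3.png",np.hstack(ims))
E
```

```text
clock: 10.2
tool_pos: [0.5038, 0.3711, 0.3957]
orientation: [180.0, 0.1, -134.1]
force: [1.2, -0.4, -0.1]
opening: 0.0177
gripper_force: 30.0
clock: 10.58
tool_pos: [0.5047, 0.3719, 0.3594]
orientation: [-180.0, -0.3, -134.1]
force: [0.3, -0.1, -0.8]
opening: 0.0176
gripper_force: 30.0
[0.50465935 0.37189344 0.35940996] [-179.98316985   -0.2540274  -134.12724443] slot rel tool x,y mm -2.319733736948056 -30.96359296919892 tip z 0.10250995549375863
```

View pics/c3.png

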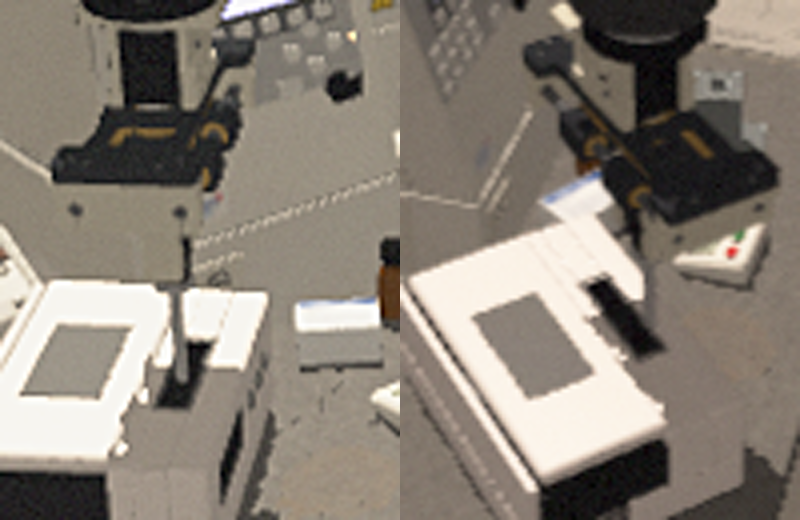

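The key tip stands over the slot near its left end (left crop (182,378)). I'll trim and descend, then step down gently until contact.

```bash
python3 -m handwheel '[[-1,-0.09,0.04,0,0,0,0],[-1,0,0,0.4,0,0,0],[-1,0,0,0.5,0,0,0],[-1,0,0,0.5,0,0,0],[-1,0,0,0.28,0,0,0]]'
python3 -m handwheel '[[-1,0,0,0,0,0,0],[-1,0,0,0.04,0,0,0],[-1,0,0,0,0,0,0]]'
python3 -m handwheel '[[-1,0,0,0.06,0,0,0],[-1,0,0,0,0,0,0]]'
python3 -m handwheel '[[-1,0,0,0.04,0,0,0],[-1,0,0,0,0,0,0]]'
```

```text
clock: 11.3
tool_pos: [0.5053, 0.3743, 0.3187]
orientation: [-180.0, -0.1, -134.1]
force: [1.0, 0.4, -0.5]
opening: 0.0181
gripper_force: 30.0
clock: 11.68
tool_pos: [0.5056, 0.3746, 0.3195]
orientation: [180.0, 0.0, -134.1]
force: [0.6, -0.9, -1.3]
opening: 0.0177
gripper_force: 30.0
clock: 11.92
tool_pos: [0.5055, 0.3745, 0.3177]
orientation: [180.0, 0.0, -134.1]
force: [-0.2, 0.4, -1.0]
opening: 0.0177
gripper_force: 30.0
clock: 12.18
tool_pos: [0.5055, 0.3745, 0.3166]
orientation: [-180.0, -0.0, -134.1]
force: [0.1, 0.2, -0.2]
opening: 0.0176
gripper_force: 30.0
```

```bash
python3 -m handwheel '[[-1,0,0,0.08,0,0,0],[-1,0,0,0.08,0,0,0],[-1,0,0,0,0,0,0]]'
for i in 1; do python3 -m handwheel '[[-1,0,0,0.04,0,0,0],[-1,0,0,0,0,0,0]]'; done
python3 -m handwheel '[[-1,0,0,0.04,0,0,0],[-1,0,0,0,0,0,0]]'
```

```text
clock: 12.55
tool_pos: [0.5055, 0.3745, 0.3124]
orientation: [-180.0, -0.0, -134.1]
force: [0.8, 0.1, -0.1]
opening: 0.0181
gripper_force: 30.0
clock: 12.8
tool_pos: [0.5055, 0.3746, 0.3116]
orientation: [-180.0, -0.0, -134.1]
force: [0.2, -0.9, -0.7]
opening: 0.0178
gripper_force: 30.0
clock: 13.05
tool_pos: [0.5056, 0.3746, 0.3107]
orientation: [-180.0, 0.0, -134.1]
force: [-0.2, 0.1, -0.7]
opening: 0.0179
gripper_force: 30.0
```

```bash
python3 -m handwheel '[[-1,0,0,0.04,0,0,0],[-1,0,0,0,0,0,0]]'
python3 -m handwheel '[[-1,0,0,0.04,0,0,0],[-1,0,0,0,0,0,0]]'
```

```text
clock: 13.3
tool_pos: [0.5056, 0.3746, 0.3103]
orientation: [-180.0, 0.0, -134.1]
force: [-0.2, -1.0, 5.2]
opening: 0.0181
gripper_force: 30.0
clock: 13.55
tool_pos: [0.5056, 0.3747, 0.3101]
orientation: [-180.0, 0.1, -134.1]
force: [-3.5, -0.3, 9.7]
opening: 0.0176
gripper_force: 30.0
```

Contact at the bar's top (tip z ≈ 0.0534, expected 0.054). I'll ease off slightly and slide right.

```bash
python3 -m handwheel '[[-1,0,-0.08,-0.02,0,0,0],[-1,0,-0.08,0,0,0,0]]' | egrep 'tool|force:'
python3 -m handwheel '[[-1,0,-0.08,0,0,0,0],[-1,0,-0.04,0,0,0,0]]'| egrep 'tool|force:'
python3 -m handwheel '[[-1,0,-0.08,0,0,0,0],[-1,0,-0.04,0,0,0,0]]'| egrep 'tool|force:'
```

```text
tool_pos: [0.5082, 0.3723, 0.3102]
force: [-3.4, 0.8, 7.6]
gripper_force: 30.0
tool_pos: [0.5104, 0.3702, 0.3102]
force: [-5.0, 2.0, 7.3]
gripper_force: 30.0
tool_pos: [0.5125, 0.3681, 0.3102]
force: [-4.0, 2.3, 7.9]
gripper_force: 30.0
```

```bash
python3 -m handwheel '[[-1,0,-0.08,0,0,0,0],[-1,0,-0.04,0,0,0,0]]'| egrep 'tool|force:'
python3 -m handwheel '[[-1,0,-0.08,0,0,0,0],[-1,0,-0.04,0,0,0,0]]'| egrep 'tool|force:'
```

```text
tool_pos: [0.5147, 0.366, 0.3102]
force: [-4.4, 1.1, 7.0]
gripper_force: 30.0
tool_pos: [0.5169, 0.3639, 0.3102]
force: [-3.2, 0.5, 7.3]
gripper_force: 30.0
```

Lateral force of about 4 N could drag the bar (it slides at 3 N), so I'll lighten the press.

```bash
python3 -m handwheel '[[-1,0,0,-0.04,0,0,0],[-1,0,-0.06,0,0,0,0]]'| egrep 'tool|force:'
python3 -m handwheel '[[-1,0,-0.06,0,0,0,0],[-1,0,-0.06,0,0,0,0]]'| egrep 'tool|force:'
python3 -m handwheel '[[-1,0,-0.06,0,0,0,0],[-1,0,-0.06,0,0,0,0]]'| egrep 'tool|force:'
```

```text
tool_pos: [0.5181, 0.3627, 0.3104]
force: [-1.7, 2.4, 4.3]
gripper_force: 30.0
tool_pos: [0.5204, 0.3605, 0.3104]
force: [-1.6, 1.7, 4.2]
gripper_force: 30.0
tool_pos: [0.5225, 0.3583, 0.3103]
force: [-2.1, 2.9, 4.7]
gripper_force: 30.0
```

```bash
python3 -m handwheel '[[-1,0,-0.06,0,0,0,0],[-1,0,-0.06,0,0,0,0]]'| egrep 'tool|force:'
python3 -m handwheel '[[-1,0,-0.06,0,0,0,0],[-1,0,-0.06,0,0,0,0]]'| egrep 'tool|force:'
python3 -m handwheel '[[-1,0,-0.06,0,0,0,0],[-1,0,-0.06,0,0,0,0]]'| egrep 'tool|force:'
```

```text
tool_pos: [0.5246, 0.3561, 0.3103]
force: [-1.7, 2.4, 4.6]
gripper_force: 30.0
tool_pos: [0.5268, 0.354, 0.3103]
force: [-3.3, 2.6, 5.5]
gripper_force: 30.0
tool_pos: [0.5289, 0.352, 0.3103]
force: [-2.4, 2.2, 5.0]
gripper_force: 30.0
```

```bash
python3 -m handwheel '[[-1,0,-0.06,-0.01,0,0,0],[-1,0,-0.06,0,0,0,0]]'| egrep 'tool|force:'
python3 -m handwheel '[[-1,0,-0.06,0,0,0,0],[-1,0,-0.06,0,0,0,0]]'| egrep 'tool|force:'
python3 -m handwheel '[[-1,0,-0.06,0,0,0,0],[-1,0,-0.06,0,0,0,0]]'| egrep 'tool|force:'
```

```text
tool_pos: [0.5311, 0.3497, 0.3104]
force: [-1.4, 2.7, 4.1]
gripper_force: 30.0
tool_pos: [0.5332, 0.3477, 0.3104]
force: [-2.3, 1.9, 3.7]
gripper_force: 30.0
tool_pos: [0.5355, 0.3454, 0.3102]
force: [-0.4, -0.7, 1.9]
gripper_force: 30.0
```

```bash
python3 -m handwheel '[[-1,0,-0.06,0,0,0,0],[-1,0,-0.06,0,0,0,0]]'| egrep 'clock|tool|force:'
```

```text
clock: 17.3
tool_pos: [0.5375, 0.3431, 0.3097]
force: [-0.9, 0.6, -0.5]
gripper_force: 30.0
```

The force vanished at about 12.6 mm right of the slot's middle, so the tip is at the socket. I'll centre slightly and lower.

```bash
python3 -m handwheel '[[-1,0,-0.07,0,0,0,0],[-1,0,0,0.08,0,0,0],[-1,0,0,0,0,0,0]]'| egrep 'clock|tool|force:'
python3 -m handwheel '[[-1,0,0,0.08,0,0,0],[-1,0,0,0,0,0,0]]'| egrep 'clock|tool|force:'
```

```text
clock: 17.68
tool_pos: [0.5386, 0.3423, 0.308]
force: [0.5, -0.4, -1.3]
gripper_force: 30.0
clock: 17.92
tool_pos: [0.5387, 0.3424, 0.3062]
force: [0.3, 0.4, -1.0]
gripper_force: 30.0
```

```bash
python3 -m handwheel '[[-1,0,0,0.08,0,0,0],[-1,0,0,0.08,0,0,0],[-1,0,0,0,0,0,0]]'| egrep 'clock|tool|force:'
python3 -m handwheel '[[-1,0,0,0.06,0,0,0],[-1,0,0,0,0,0,0]]'| egrep 'clock|tool|force:'
```

```text
clock: 18.3
tool_pos: [0.5387, 0.3423, 0.3022]
force: [0.7, 0.7, 0.3]
gripper_force: 30.0
clock: 18.55
tool_pos: [0.5387, 0.3424, 0.3008]
force: [-0.6, -0.3, -1.4]
gripper_force: 30.0
```

```bash
python3 -m handwheel '[[-1,0,-0.08,0,0,0,0],[-1,0,-0.08,0,0,0,0],[-1,0,-0.08,0,0,0,0]]'| egrep 'clock|tool|force:'
python3 -m handwheel '[[-1,0,-0.08,0,0,0,0],[-1,0,-0.08,0,0,0,0],[-1,0,-0.08,0,0,0,0],[-1,0,0,0,0,0,0]]'| egrep 'clock|tool|force:'
python3 - <<'E'
from h import *
o=get_obs();s=snapshot("scene")["color"][:,:,::-1];t=snapshot("side")["color"][:,:,::-1]
cv2.imwrite("pics/c4.png",np.hstack([cv2.resize(a,None,fx=3.9,fy=3.9,interpolation=2) for a in(s[185:315,130:230],t[205:335,205:305])]))
E
```

```text
clock: 18.92
tool_pos: [0.5428, 0.3384, 0.3009]
force: [-3.2, 2.4, 0.3]
gripper_force: 30.0
clock: 19.42
tool_pos: [0.5476, 0.3338, 0.3009]
force: [-1.9, 0.9, -0.3]
gripper_force: 30.0
```

View pics/c4.png

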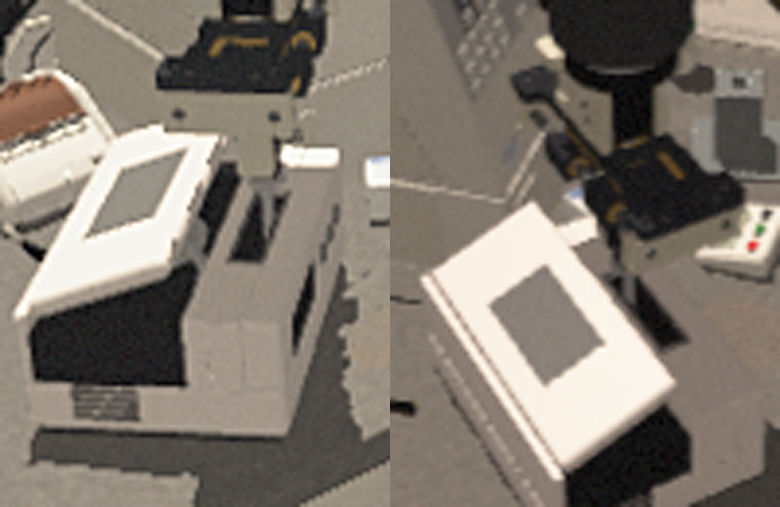

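Both views show the lid sprung ajar (left crop lid edge at (215,150), dark gap below it). I'll ease off, lift straight out and go back to the stand.

```bash
python3 -m handwheel '[[-1,0,0.05,0,0,0,0],[-1,0,0,-0.4,0,0,0],[-1,0,0,-0.8,0,0,0],[-1,0,0,-0.8,0,0,0],[-1,0,0,-0.8,0,0,0]]'| egrep 'clock|tool|force:'
python3 -m handwheel '[[-1,0,0,-0.8,0,0,0],[-1,0,0,-0.4,0,0,0],[-1,0,0,0,0,0,0]]'| egrep 'clock|tool|force:'
python3 -m handwheel '[[-1,0.92,-0.83,0,0,0,0],[-1,0.92,-0.83,0,0,0,0],[-1,0.92,-0.83,0,0,0,0],[-1,0.92,-0.83,0,0,0,0],[-1,0.92,-0.83,0,0,0,0]]'| egrep 'clock|tool|force:'
python3 -m handwheel '[[-1,0.92,-0.83,0,0,0,0],[-1,0.92,-0.83,0,0,0,0],[-1,0.92,-0.83,0,0,0,0],[-1,0.92,-0.83,0,0,0,0]]'| egrep 'clock|tool|force:'
python3 -m handwheel '[[-1,0,0,0,0,0,0.93],[-1,0,0,0,0,0,0.93],[-1,0,0,0,0,0,0.93],[-1,0,0,0,0,0,0.93],[-1,0,0,0,0,0,0.93]]'| egrep 'clock|tool|force:'
python3 -m handwheel '[[-1,0,0,0,0,0,0.93],[-1,0,0,0,0,0,0.86],[-1,0,0,0,0,0,0],[-1,0,0,0,0,0,0]]'
python3 - <<'E'
from h import *
o=get_obs();p=o["tool_pos"];y=np.radians(o["orientation"][2]);d=np.array([.5383,.0551])-p[:2]
print(o["orientation"],p,"units",d@[np.cos(y),np.sin(y)]/.025,d@[np.sin(y),-np.cos(y)]/.025)
s=snapshot("wrist");cv2.imwrite("pics/w4.png",s["color"][:,:,::-1])
E
```

```text
clock: 20.15
tool_pos: [0.5466, 0.3348, 0.3724]
force: [-0.1, 0.4, -1.8]
gripper_force: 30.0
clock: 20.52
tool_pos: [0.5465, 0.3349, 0.4018]
force: [0.5, 0.7, -1.1]
gripper_force: 30.0
clock: 21.15
tool_pos: [0.5406, 0.1781, 0.4005]
force: [1.2, -0.3, -0.6]
gripper_force: 30.0
clock: 21.65
tool_pos: [0.5359, 0.0543, 0.4006]
force: [1.0, 0.5, -0.8]
gripper_force: 30.0
clock: 22.28
tool_pos: [0.5361, 0.0553, 0.4005]
force: [1.3, 0.1, -1.1]
gripper_force: 30.0
clock: 22.78
tool_pos: [0.5363, 0.0558, 0.4007]
orientation: [-180.0, -0.0, -172.6]
force: [0.2, -0.4, -1.2]
opening: 0.0178
gripper_force: 30.0
[-1.79997730e+02 -1.37557318e-02 -1.72649477e+02] [0.53632736 0.05580539 0.40074991] units -0.07464740304677402 -0.03807894722893958
```

```bash
python3 -m handwheel '[[-1,-0.075,-0.04,0,0,0,0.08],[-1,0,0,0.8,0,0,0],[-1,0,0,0.8,0,0,0],[-1,0,0,0.8,0,0,0],[-1,0,0,0.1,0,0,0]]' | egrep 'clock|tool|force:'
python3 -m handwheel '[[-1,0,0,0,0,0,0],[-1,0,0,0,0,0,0]]'
python3 - <<'E'
from h import *
o=get_obs();p=o["tool_pos"];y=np.radians(o["orientation"][2]);d=np.array([.5383,.0551])-p[:2]
print("units",d@[np.cos(y),np.sin(y)]/.025,d@[np.sin(y),-np.cos(y)]/.025,p[2]-.2569)
# does the tip axis in the pictures agree? shaft seen above the post in the scene/side views
for n,(u0,u1,rows) in(("scene",(268,298,range(200,216,3))),("side",(283,307,range(212,230,3)))):
    g=cv2.cvtColor(snapshot(n)["color"],cv2.COLOR_RGB2GRAY)
    for r in rows: print(n,r,g[r,u0:u1].tolist())
E
```

```text
clock: 23.45
tool_pos: [0.5382, 0.0554, 0.3371]
force: [-1.1, 0.1, -0.6]
gripper_force: 30.0
clock: 23.7
tool_pos: [0.5389, 0.0556, 0.3393]
orientation: [180.0, 0.1, -173.2]
force: [-0.8, -0.4, -0.6]
opening: 0.0181
gripper_force: 30.0
units 0.02534417597169546 -0.01871723001909226 0.08242515215429258
scene 200 [138, 141, 139, 136, 138, 142, 139, 138, 141, 137, 140, 139, 137, 100, 117, 110, 66, 101, 95, 96, 107, 113, 107, 90, 86, 73, 116, 222, 213, 212]
scene 203 [141, 136, 142, 137, 136, 139, 140, 140, 135, 142, 139, 140, 138, 111, 108, 118, 142, 137, 118, 115, 117, 118, 119, 130, 134, 129, 137, 186, 198, 212]
scene 206 [138, 137, 140, 140, 139, 140, 141, 136, 139, 139, 141, 140, 137, 111, 111, 113, 128, 128, 136, 137, 143, 143, 144, 145, 141, 133, 132, 171, 186, 195]
scene 209 [136, 137, 137, 138, 139, 135, 140, 139, 137, 140, 141, 150, 154, 134, 122, 125, 151, 145, 139, 147, 141, 145, 143, 142, 148, 139, 123, 139, 156, 142]
scene 212 [168, 138, 147, 165, 147, 146, 155, 156, 160, 164, 167, 173, 120, 112, 78, 100, 70, 85, 116, 93, 68, 94, 158, 160, 129, 146, 128, 146, 145, 147]
scen
[... 183 characters left out ...]
6, 157, 163, 143, 91, 129, 160, 160, 165, 167, 170, 177, 177, 174, 178, 175, 177]
side 215 [118, 125, 121, 126, 112, 108, 116, 120, 134, 147, 125, 87, 123, 163, 174, 173, 175, 176, 178, 181, 174, 166, 160, 159]
side 218 [109, 108, 115, 114, 117, 119, 120, 119, 120, 112, 99, 87, 101, 125, 126, 118, 112, 109, 124, 137, 132, 133, 131, 118]
side 221 [88, 84, 107, 108, 111, 118, 116, 119, 117, 111, 98, 87, 93, 110, 119, 117, 117, 118, 115, 115, 116, 116, 113, 113]
side 224 [51, 53, 56, 55, 55, 97, 133, 132, 137, 126, 105, 92, 100, 109, 60, 60, 92, 112, 106, 118, 115, 112, 116, 112]
side 227 [55, 52, 59, 54, 68, 102, 130, 131, 137, 128, 84, 61, 63, 60, 62, 62, 64, 83, 108, 117, 116, 115, 118, 115]
```

The shaft shows vertical at side column 294 and scene column 282, the same as the handle's starting columns. Lowering it in.

```bash
python3 -m handwheel '[[-1,0.02,-0.02,0.2,0,0,0],[-1,0,0,0.2,0,0,0],[-1,0,0,0.2,0,0,0],[-1,0,0,0.2,0,0,0],[-1,0,0,0,0,0,0]]'| egrep 'clock|tool|force:'
python3 -m handwheel '[[-1,0,0,0.3,0,0,0],[-1,0,0,0.3,0,0,0],[-1,0,0,0.3,0,0,0],[-1,0,0,0,0,0,0]]'| egrep 'clock|tool|force:'
```

```text
clock: 24.42
tool_pos: [0.538, 0.0549, 0.3178]
force: [0.4, 0.9, -0.7]
gripper_force: 30.0
clock: 24.92
tool_pos: [0.5379, 0.0549, 0.295]
force: [0.5, -0.2, -1.0]
gripper_force: 30.0
```

Inside the hole without force. Lowering on to 1 mm or so above the seat, then I'll touch down.

```bash
python3 -m handwheel '[[-1,0,0,0.4,0,0,0],[-1,0,0,0.4,0,0,0],[-1,0,0,0.3,0,0,0],[-1,0,0,0.1,0,0,0],[-1,0,0,0,0,0,0]]'| egrep 'clock|tool|force:'
python3 -m handwheel '[[-1,0,0,0.06,0,0,0],[-1,0,0,0,0,0,0]]'| egrep 'clock|tool|force:'
```

```text
clock: 25.55
tool_pos: [0.5381, 0.055, 0.2658]
force: [-0.3, 0.6, -0.7]
gripper_force: 30.0
clock: 25.8
tool_pos: [0.5381, 0.055, 0.2645]
force: [-0.9, 0.3, -1.0]
gripper_force: 30.0
```

```bash
python3 -m handwheel '[[-1,0,0,0.05,0,0,0],[-1,0,0,0,0,0,0]]'| egrep 'clock|tool|force:'
python3 -m handwheel '[[-1,0,0,0.03,0,0,0],[-1,0,0,0,0,0,0]]'| egrep 'clock|tool|force:'
```

```text
clock: 26.05
tool_pos: [0.5381, 0.055, 0.2631]
force: [1.0, -0.1, -1.0]
gripper_force: 30.0
clock: 26.3
tool_pos: [0.5381, 0.055, 0.2629]
force: [-2.0, -0.3, 4.5]
gripper_force: 30.0
```

Seated at the same height as at the start (0.2629). Release, back straight up, and check.

```bash
python3 -m handwheel '[[-0.2,0,0,0,0,0,0],[-0.2,0,0,0,0,0,0],[-0.2,0,0,0,0,0,0],[-0.2,0,0,0,0,0,0]]'
python3 -m handwheel '[[-0.2,0,0,-0.3,0,0,0],[-0.2,0,0,-0.5,0,0,0],[-0.2,0,0,-0.8,0,0,0],[-0.2,0,0,-0.8,0,0,0],[-0.2,0,0,-0.8,0,0,0]]'
python3 -m handwheel '[[-0.2,0,0,-0.8,0,0,0],[-0.2,0,0,-0.8,0,0,0],[-0.2,0,0,-0.8,0,0,0],[-0.2,0,0,0,0,0,0]]'
python3 - <<'E'
from h import *
S={n:snapshot(n) for n in("scene","side")};R={"scene":(270,190,296,220),"side":(286,205,304,232)};P={}
for n in S:
    x0,y0,x1,y1=R[n];g=cv2.cvtColor(S[n]["color"],cv2.COLOR_RGB2GRAY)[y0:y1,x0:x1]
    N,l,st,c=cv2.connectedComponentsWithStats((g<55).astype(np.uint8));i=1+np.argmax(st[1:,4]);P[n]=c[i]+[x0,y0];print(n,st[i],P[n])
print(tri(*[ray(S[n],*P[n]) for n in S]))
a=S["scene"]["color"][170:310,130:345,::-1];b=S["side"]["color"][185:345,200:345,::-1]
a=cv2.resize(a,None,fx=2,fy=2,interpolation=2);b=cv2.resize(b,None,fx=2.4,fy=2.4,interpolation=2)
im=np.zeros((400,800,3),np.uint8);im[:a.shape[0],:a.shape[1]]=a;im[:b.shape[0],440:440+b.shape[1]]=b
cv2.imwrite("pics/end.png",im)
E
```

```text
clock: 26.8
tool_pos: [0.5381, 0.055, 0.2623]
orientation: [-180.0, -0.0, -173.2]
force: [0.1, -0.7, 0.2]
opening: 0.0351
gripper_force: 0.0
clock: 27.42
tool_pos: [0.5381, 0.0549, 0.3442]
orientation: [180.0, 0.1, -173.2]
force: [-0.5, 1.0, 1.1]
opening: 0.0354
gripper_force: 0.0
clock: 27.92
tool_pos: [0.5384, 0.055, 0.405]
orientation: [179.9, 0.2, -173.2]
force: [0.2, 0.3, -0.5]
opening: 0.0349
gripper_force: 0.0
scene [  9   7   8  16 103] [282.22330097 204.41747573]
side [ 6  8  5 14 65] [294.13846154 219.4       ]
(array([0.53801316, 0.05390553, 0.09751741]), np.float64(0.0025125663511695218))
```

View pics/end.png

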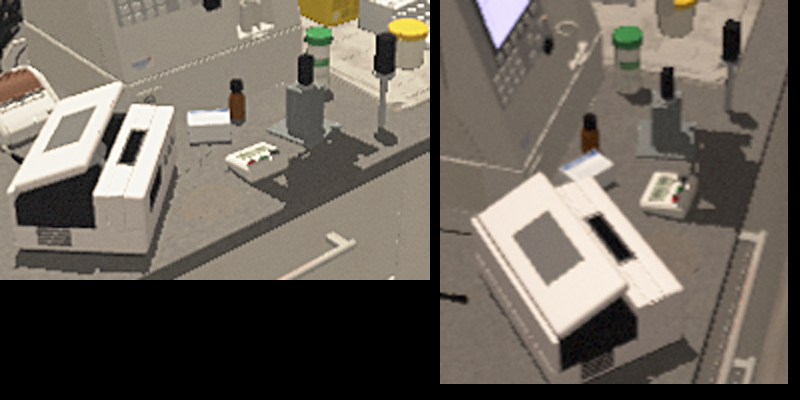

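The lid is ajar. The key is upright in its stand at its starting pixels (scene (282,204), side (294,219)), and the bystanders are where they were. Handing in.

```bash
python3 -c "
from plant import *
print(close_job())"
```

```text
the job is handed in; nothing more can be done
None
```

The job is handed in at about 28 s: the key found the socket, the bar was drawn right until the lid sprang ajar, the key is back upright and fully down in its stand, and the other things look unmoved.

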